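# Serve a macaron with the tongs

### The job

Slide the clear cover of the pastry stand all the way open by its brass knob, then take the steel tongs and nip the pink macaron with them, never touching it with the gripper's own fingers. Carry it over the small white plate and finish there still holding it in the tongs, a hand's breadth above the middle of the plate and roughly level. Leave the plate, jigger, candle and coasters where they stand.

Things in the scene. Friction and masses are not known exactly. Their poses are not given: they have to be found in the camera images.
- stand: Pastry stand, fixed: marble slab on a dark wood plinth, 116 (its x) by 276 mm (its y), flat top 30 mm above the worktop. Origin on the worktop under the covered place where the macaron lies; the stand reaches 68 mm to its -y, 208 mm to its +y and 58 mm to either x side. x points away from the robot, z up; the cover slides to +y (left seen from the robot).
- cover (a joint): Travel of the clear cover along the stand's +y, in m: 0 to 0.02 at the start (over the macaron), 0.12 at its end stop (fully open, near edge 78 mm from the stand's origin). About 1.5 N of friction; stays where left. A tunnel of clear plastic 89 (x) by 84 mm (y), roof 76.5 mm above the worktop, open at both y ends.
- cover_knob (a point): Centre of the top of the brass knob on the cover's roof, 102.5 mm above the worktop. The knob is round, 22 mm in diameter, 26 mm tall, and moves with the cover; axes as the stand's. Wall cupboards hang 0.52 m above the worktop from about x = 0.62 m on: keep the wrist short of them.
- macaron: Pink macaron, round, 42 mm in diameter and 30 mm tall, 22 g, lying flat on the stand under the cover. Origin at the centre of its underside, z up.
- tongs: Steel spring tongs lying on the worktop, 243 mm long, 24 mm tall all over, 110 g. Origin at the underside midway between the black grips (x = -35 to +35 mm); centre of mass at x = -20 mm; x points to the jaws, y across the arms, z up. Hinge at x = -120 mm. Finger rests between raised stops (3 mm) at x = -19 and +19 mm; open at rest, 54 mm wide outside there, 63 mm over the stops.
- tongs_jaws (a point): Point midway between the cupped jaws, 100 mm ahead (+x) of the tongs' origin, 12 mm up; axes as the tongs'. Pinching the black grips shuts the jaws, both arms alike: open they leave 77 mm (87 mm outside); grips squeezed to 44 mm, 58 mm (grips parallel); to 34 mm, 42 mm (on the macaron); grips stop at 16 mm. The spring pushes each grip back with 5 (open) to 11 N (on the macaron).
- plate: Small white plate, round, 150 mm across, 18 mm tall. Origin at the centre of its underside on the worktop.
- jigger: Silver hourglass bar measure, 43 mm across, 84 mm tall, bystander. Origin at the centre of its underside.
- candle: Candle in a glass, 72 mm across, 71 mm tall, bystander. Origin at the centre of its underside.
- coasters: Stack of leather coasters, 98 mm across, 25 mm tall, bystander. Origin at the centre of its underside.
There are look-alikes about, which are no part of the job. There is more than one size of the plate; the one meant has the size given above.

How it is judged:
By the outcome, as a careful person would: the job done as asked, in the order asked, and still so for the second after the job is handed in, while the arm keeps its last pose, push and grip.
It also fails if it takes over 59 s, if anything falls off the work surface, if the arm or the gripper's body presses on something with over 40 N, if the wrist force passes 120 N, or if a joint passes its speed limit or range.

### The arm

A 7-joint arm with a two-finger parallel gripper is mounted at the origin on a cart in front of the work surface, level with it; the furniture and walls round the work are solid. World frame = base frame: x ahead of the robot, y to its left, z up, the work surface at z = 0. Lengths are in m, angles in rad, forces in N, time in s.
With the tool pointing down it reaches from about 0.4 to 0.925 m from the base axis. Payload 5.6 kg.
Tool frame: the origin (TCP) lies at the very end of the fingers, on their centre line; the grasp point (between the pads) lies 19 mm behind it; z points along the fingers, y is the line along which they close (so a half turn about z gives the same grasp; the last joint's range is limited). The gripper opens to 85 mm and grips with 20 to 120 N. Pads are 22 mm wide; open, the fingers measure 114 mm over their backs; the gripper's body (76 mm by 85 mm) begins 54 mm behind the grasp point. The pads swing forward as they close: fully open they stand 13 mm farther back than shut.
Start: joints at [1.238, 0.468, -0.012, 1.603, 0.006, 1.071, -0.056], TCP at [0.186, -0.623, 0.231] pointing down, gripper open.
Joint ranges: [-2.53, 2.53], [-0.31, 2.02], [-1.57, 1.55], [0.28, 2.44], [-1.29, 4.43], [0.15, 1.84], [-2.92, 2.92]. Speed limits (rad/s): [2.57, 2.57, 3.14, 3.14, 3.14, 3.14, 3.14].

### API

Orientations are given as a unit quaternion [x, y, z, w].
In Python, from workcell import env gives the robot as it stands.
- The arm moves only by the tool send_rows, never from a script. Its argument "plan" is a list of rows, each a list of 4 numbers: the shift along the tool's x, y, z in units of 30 mm (1.0 is 30 mm), then the turn about the tool's z in degrees. A call has 1 to 12 rows; each row is the pose to reach, as a shift and turn from the pose commanded when the call began, along the tool's axes at that moment; what a row does not reach only later rows make up. A row lasts 1/8 s, in which the tool goes at most 62.5 mm and 10.7 degrees, less where a joint would pass 70% of its speed; a pose out of reach is approached as far as the arm can. A call with a gripper value outside its range is refused whole. "grip" is the finger opening in mm, from 0 to 85.4, set as the call begins (left out, the last holds). The fingers move at their own pace and stop on an object; "grip_force" is the grip in N (left out, the last holds). Time passes only in rows, so rows that repeat a pose let the fingers close. It gives the time, the measured TCP pose, the force, the opening and the grip force at its end, in the units of the state.
- env.state(): the state, without advancing time (a new reading comes with each control period).
- env.camera(name): name is "scene" or "side" or "wrist"; returns a dict with "frame" (400x640x3 uint8, red, green, blue), "range_z" (400x640 float32, m along the optical axis (not along the pixel's ray), 0 where there is no reading), "fx", "fy", "cx", "cy" (pixels), "k1" (the pictures are not rectified: a ray, as slopes to the right and down, at radius r is drawn at 1 + k1 r^2 times it, then the intrinsics apply), "world_to_cam" (4x4, takes a point from world to camera coordinates); the wrist camera has in their place "tool_from_camera" (4x4, takes a point from camera to tool coordinates, whose origin is the TCP and whose axes are the flange's). Camera axes: x right, y up, looking along -z (the intrinsics and any distortion apply to the point x, -y, -z); pixel columns grow to the right and rows downward; lengths in m; the calibration is good to about 2 mm. A picture is of the moment at which its call begins: read the wrist's pose just before it.
- env.close_job(): hands the job in; it is judged then, once.
Trained networks look in a picture, given as the dict that the camera call returned (one of the last four; its "shot" number tells which), for a name from the list of things; names that differ only in an ending like _2 or _b are one class to them, and where a whole thing is asked for, a point or a joint stands for the part that bears it (a point fixed in the world has none). Each returns a list of dicts, best first, with "confidence" (0 to 1); they miss things now and then, are a little off and sometimes report something else, mostly with a low value. They report only what shows in the picture. A call takes as long as a camera call. They do not tell look-alikes from the thing itself.
- env.boxes_of(picture, name): "point" ([column, row] in pixels, amid what is visible of it).
- env.mark_of(picture, name): "point" ([column, row] in pixels: a listed point, or the origin of a listed thing).
The state is a dict: "t": time; "q": joint angles; "joint_velocities": joint speeds; "tau": joint torques, N m; "tcp_pos": TCP position; "eef_rot": TCP orientation; "ft_force": force on the tool from outside, world axes, zero at the start; "ft_torque": the same for the moment, N m; "grip_width": opening from 0.0 (shut) to 1.0 (fully open); "finger_force": force on a finger pad.
Only numpy, scipy, OpenCV 4.12 (cv2) and the standard library are available. Lean on these libraries where they do the work, as an engineer would, in place of code of your own. Each camera call takes 0.05 s, during which the arm holds its last target. There are 200 camera calls.

## Working session

There is one attempt and no reset: what is moved stays moved. The work goes in short steps, Python scripts to look and compute and a tool call to move; the robot and the scene stay as the last step left them, time stands still between calls to the robot, and variables do not carry over. Pictures are saved under pics/ and viewed, at most 10 in all, crops included, and the job is handed in when it is done.

Besides the shell and the picture viewer there is one more tool, called by a JSON object that holds its "fn" and its "kwargs". send_rows: Moves the arm, as the interface text tells. Its arguments: {"type":"object","properties":{"plan":{"type":"array"},"grip":{"type":"number"},"grip_force":{"type":"number"}},"required":["plan"]}

```bash
ls; mkdir -p pics; cat > h.py <<'E'
import numpy as np, cv2
from workcell import env
from scipy.spatial.transform import Rotation as R
def ray(c,uv):
    d=np.array([(uv[0]-c['cx'])/c['fx'],(uv[1]-c['cy'])/c['fy']]); p=d.copy()
    for _ in range(20): p=d/(1+c['k1']*(p@p))
    return np.array([p[0],-p[1],-1.0])
def c2w(c,st=None):
    if 'world_to_cam' in c: return np.linalg.inv(np.array(c['world_to_cam']))
    T=np.eye(4); T[:3,:3]=R.from_quat(st['eef_rot']).as_matrix(); T[:3,3]=st['tcp_pos']
    return T@np.array(c['tool_from_camera'])
def at_z(c,uv,z,st=None):
    T=c2w(c,st); d=T[:3,:3]@ray(c,uv); o=T[:3,3]; return o+d*(z-o[2])/d[2]
def at_depth(c,uv,st=None):
    u,v=[int(round(a)) for a in uv]; w=c['range_z'][max(v-1,0):v+2,max(u-1,0):u+2]; w=w[w>0]
    if len(w)==0: return None
    T=c2w(c,st); return T[:3,:3]@(ray(c,uv)*np.median(w))+T[:3,3]
def save(c,n): cv2.imwrite('pics/'+n+'.png',c['frame'][:,:,::-1])
E
python3 - <<'E'
from h import *
np.set_printoptions(precision=3,suppress=True)
s=env.state(); print(s['tcp_pos'],s['eef_rot'],s['grip_width'],s['t'])
H={'stand':0,'cover_knob':.1025,'macaron':.03,'tongs':0,'tongs_jaws':.012,'plate':0,'jigger':0,'candle':0,'coasters':0}
ims=[]
for n in ['scene','side']:
    c=env.camera(n); ims.append(c['frame']); save(c,n+'0')
    for k,z in H.items():
        for m in env.mark_of(c,k)[:3]:
            print(n,k,round(m['confidence'],2),np.round(m['point']),at_z(c,m['point'],z),at_depth(c,m['point']))
E
```

```text
pics
[ 0.186 -0.622  0.23 ] [ 0.99   0.144 -0.    -0.001] 0.999482732276187 0.0
scene stand 0.66 [300. 210.] [0.535 0.054 0.   ] [0.502 0.003 0.03 ]
scene cover_knob 0.95 [298. 183.] [0.54  0.065 0.103] [0.637 0.216 0.028]
scene macaron 0.45 [299. 201.] [0.541 0.07  0.03 ] [0.52  0.038 0.048]
scene plate 0.72 [439. 313.] [ 0.478 -0.615  0.   ] [ 0.473 -0.618  0.005]
scene plate 0.6 [385. 260.] [ 0.539 -0.374  0.   ] [ 0.196 -0.695  0.312]
scene jigger 0.73 [383. 233.] [ 0.646 -0.26   0.   ] [ 0.633 -0.273  0.011]
scene candle 0.88 [218. 199.] [0.341 0.343 0.   ] [0.323 0.295 0.022]
side stand 0.79 [320. 190.] [0.538 0.059 0.   ] [0.527 0.026 0.027]
side cover_knob 0.81 [321. 172.] [0.54  0.055 0.103] [0.54  0.056 0.102]
side cover_knob 0.27 [263. 165.] [0.31  0.195 0.103] [ 0.202 -0.569  0.602]
side macaron 0.46 [322. 183.] [0.549 0.072 0.03 ] [0.53  0.017 0.073]
side macaron 0.42 [354. 259.] [ 0.511 -0.405  0.03 ] [ 0.522 -0.382  0.002]
side tongs 0.95 [310. 215.] [ 0.439 -0.09   0.   ] [ 0.439 -0.09   0.   ]
side tongs 0.43 [352. 256.] [ 0.523 -0.363  0.   ] [ 0.521 -0.367  0.005]
side tongs_jaws 0.8 [336. 211.] [ 0.548 -0.114  0.012] [ 0.554 -0.1   -0.001]
side plate 0.69 [365. 315.] [ 0.464 -0.615  0.   ] [ 0.462 -0.619  0.007]
side jigger 0.76 [373. 229.] [ 0.659 -0.255  0.   ] [ 0.653 -0.266  0.011]
side jigger 0.62 [322. 172.] [0.589 0.196 0.   ] [0.554 0.091 0.076]
side candle 0.52 [264. 168.] [0.33  0.321 0.   ] [ 0.201 -0.582  0.602]
side coasters 0.81 [319. 266.] [ 0.388 -0.37   0.   ] [ 0.382 -0.391  0.025]
```

```bash
python3 - <<'E'
import cv2,numpy as np
a=cv2.imread('pics/scene0.png')[130:360,170:500];b=cv2.imread('pics/side0.png')[130:360,210:540]
cv2.imwrite('pics/both0.png',np.vstack([cv2.resize(a,None,fx=1.3,fy=1.3),cv2.resize(b,None,fx=1.3,fy=1.3)]))
E
```

```text
(no output)
```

View pics/both0.png

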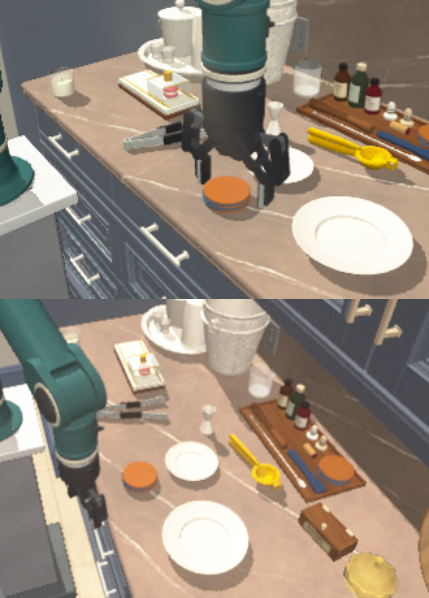

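View pics/side0.png

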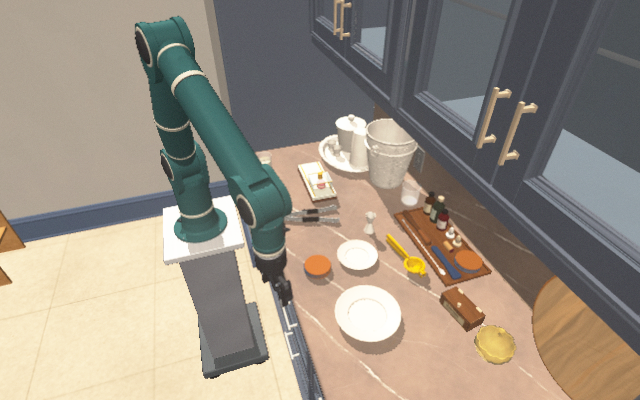

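{"fn": "send_rows", "kwargs": {"plan": [[1.4,-1.5,-0.4,0],[2.8,-3,-0.8,0],[4.2,-4.5,-1.2,0],[5.6,-6,-1.5,0],[7,-7.5,-1.8,0],[8.4,-9,-2.1,0],[9.8,-10.5,-2.4,0],[11.2,-12,-2.7,0],[12.6,-13.4,-3,0],[14,-14.9,-3.3,0],[15,-16,-3.3,0],[15,-16,-3.3,0]], "grip": 50}}

```text
t: 2.5
tcp_pos: [0.4807, -0.0306, 0.3306]
eef_rot: [0.989, 0.148, 0.001, -0.001]
ft_force: [-0.7, -1.5, 0.3]
grip_width: 0.583
finger_force: 0.0
```

```bash
python3 - <<'E'
from h import *
np.set_printoptions(precision=3,suppress=True)
s=env.state(); print(s['tcp_pos'],s['eef_rot'],s['grip_width'],s['t'],np.array(s['q']))
H={'stand':0,'cover_knob':.1025,'macaron':.03,'tongs':0,'tongs_jaws':.012,'plate':0,'jigger':0}
c=env.camera('wrist'); save(c,'w1'); print(np.array(c['tool_from_camera']))
for k,z in H.items():
  for m in env.mark_of(c,k)[:2]:
    print(k,round(m['confidence'],2),np.round(m['point']),at_z(c,m['point'],z,s),at_depth(c,m['point'],s))
E
```

```text
[ 0.481 -0.031  0.331] [ 0.989  0.148  0.001 -0.001] 0.5834243896063617 2.5 [ 0.463  0.122 -0.506  1.853  0.062  1.182 -1.337]
[[ 0.     0.949  0.315  0.081]
 [ 1.    -0.     0.     0.   ]
 [ 0.     0.315 -0.949 -0.142]
 [ 0.     0.     0.     1.   ]]
stand 0.62 [281. 107.] [0.535 0.048 0.   ] [0.539 0.039 0.077]
cover_knob 0.79 [265. 107.] [0.534 0.056 0.102] [0.534 0.056 0.102]
tongs 0.73 [351. 191.] [ 0.436 -0.102  0.   ] [ 0.436 -0.102 -0.   ]
plate 0.89 [516. 184.] [ 0.531 -0.372  0.   ] [ 0.531 -0.369  0.004]
plate 0.87 [609. 248.] [ 0.473 -0.615  0.   ] [ 0.474 -0.607  0.007]
jigger 0.7 [481. 101.] [ 0.637 -0.252 -0.   ] [ 0.633 -0.241  0.021]
```

View pics/w1.png

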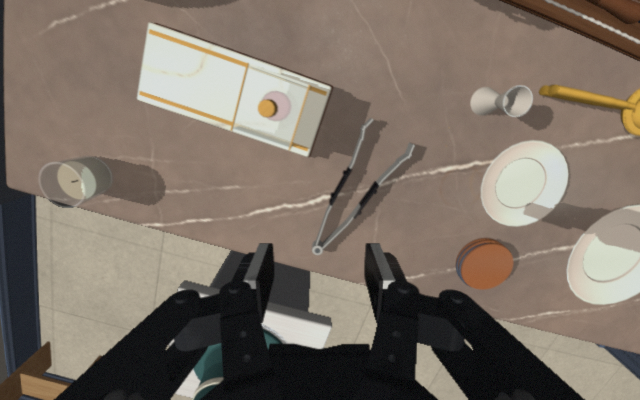

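The wrist view shows the stand (corners about (152,23), (138,98), (308,155), (330,86)), the knob at (268,108), the tongs with hinge (318,250) and tips (370,122)/(413,147), and the small plate at (524,183).

```bash
cat > m.py <<'E'
from h import *
np.set_printoptions(precision=3,suppress=True)
E
python3 - <<'E'
from m import *
s=env.state(); c=env.camera('wrist')
P=[at_z(c,p,.03,s)[:2] for p in [(152,23),(138,98),(308,155),(330,86)]]
for p in P: print(p)
print([np.linalg.norm(P[i]-P[(i+1)%4]) for i in range(4)])
for a,b in [(0,3),(1,2)]:
  d=P[a]-P[b]; print('y-axis yaw-90',np.degrees(np.arctan2(d[1],d[0]))-90)
h=at_z(c,(318,250),.024,s); j=[at_z(c,p,.024,s) for p in [(370,122),(413,147)]]
m=(j[0]+j[1])/2; d=m-h; print('hinge',h,'tips',j,np.linalg.norm(d),np.linalg.norm(j[0]-j[1]),'yaw',np.degrees(np.arctan2(d[1],d[0])))
print('grips',[at_z(c,p,.024,s) for p in [(342,183),(370,195)]])
print('org from hinge',h+d/np.linalg.norm(d)*.12)
print('tool yaw',np.degrees(2*np.arctan2(.148,.989)))
for k in ['tongs','tongs_jaws','cover_knob']:
  for mm in env.mark_of(c,k)[:2]: print(k,mm)
E
```

```text
[0.594 0.238]
[0.489 0.246]
[ 0.478 -0.019]
[ 0.583 -0.022]
[np.float64(0.10548040564532958), np.float64(0.26518866703346894), np.float64(0.1055510782706154), np.float64(0.26043406414156073)]
y-axis yaw-90 -2.383805919702624
y-axis yaw-90 -2.409089693719295
hinge [ 0.321 -0.081  0.024] tips [array([ 0.552, -0.095,  0.024]), array([ 0.536, -0.172,  0.024])] 0.22892316137220226 0.07885679927876169 yaw -13.28744043409088
grips [array([ 0.449, -0.084,  0.024]), array([ 0.442, -0.134,  0.024])]
org from hinge [ 0.438 -0.109  0.024]
tool yaw 17.02186839942798
tongs {'point': [347.0, 189.7], 'confidence': 0.84}
cover_knob {'point': [259.9, 103.7], 'confidence': 0.69}
```

{"fn": "send_rows", "kwargs": {"plan": [[0.8,-0.7,1.0,8],[1.7,-1.5,2.5,16],[2.54,-2.26,4,19.4],[2.54,-2.26,5.5,19.4],[2.54,-2.26,7,19.4],[2.54,-2.26,8.0,19.4],[2.54,-2.26,8.2,19.4],[2.54,-2.26,8.2,19.4]]}}

```text
t: 4.1
tcp_pos: [0.534, 0.0525, 0.0847]
eef_rot: [1.0, -0.024, 0.0, -0.0]
ft_force: [0.1, 0.3, 1.0]
grip_width: 0.585
finger_force: 0.0
```

{"fn": "send_rows", "kwargs": {"plan": [[0,0,0,0],[0,0,0,0],[0,0,0,0],[0,0,0,0],[0,0,0,0]], "grip": 15, "grip_force": 25}}

```text
t: 4.72
tcp_pos: [0.5346, 0.0527, 0.0858]
eef_rot: [1.0, -0.024, 0.001, -0.0]
ft_force: [0.1, -0.0, 6.6]
grip_width: 0.25
finger_force: 25.2
```

{"fn": "send_rows", "kwargs": {"plan": [[0,-0.4,-0.08,0],[0,-0.9,-0.08,0],[0,-1.4,-0.08,0],[0,-1.9,-0.08,0],[0,-2.4,-0.08,0],[0,-2.8,-0.08,0],[0,-3.1,-0.08,0],[0,-3.3,-0.08,0],[0,-3.4,-0.08,0]]}}

```text
t: 5.85
tcp_pos: [0.5379, 0.1542, 0.0862]
eef_rot: [1.0, -0.024, -0.001, 0.0]
ft_force: [3.5, -2.1, -14.3]
grip_width: 0.249
finger_force: 26.0
```

{"fn": "send_rows", "kwargs": {"plan": [[0,-0.1,0,0],[0,-0.2,0,0],[0,-0.3,0,0],[0,-0.35,0,0]]}}

```text
t: 6.35
tcp_pos: [0.5383, 0.1647, 0.0862]
eef_rot: [1.0, -0.024, -0.001, 0.0]
ft_force: [1.9, -1.1, -17.6]
grip_width: 0.245
finger_force: 25.7
```

{"fn": "send_rows", "kwargs": {"plan": [[0,-0.07,0.05,0],[0,-0.14,0.05,0],[0,-0.2,0.05,0]]}}

```text
t: 6.72
tcp_pos: [0.5386, 0.1704, 0.086]
eef_rot: [1.0, -0.024, -0.001, 0.001]
ft_force: [-4.8, -6.3, 1.9]
grip_width: 0.246
finger_force: 27.8
```

{"fn": "send_rows", "kwargs": {"plan": [[0,-0.06,0,0],[0,-0.12,0,0],[0,-0.12,0,0]]}}

```text
t: 7.1
tcp_pos: [0.5386, 0.1704, 0.0859]
eef_rot: [1.0, -0.025, -0.001, 0.003]
ft_force: [-8.1, -11.0, 5.0]
grip_width: 0.246
finger_force: 28.3
```

{"fn": "send_rows", "kwargs": {"plan": [[0,0.12,0,0],[0,0.12,0,0],[0,0.12,0,0],[0,0.12,0,0]], "grip": 50}}

```text
t: 7.6
tcp_pos: [0.5396, 0.1714, 0.0855]
eef_rot: [1.0, -0.024, 0.0, -0.0]
ft_force: [0.3, -0.1, -0.4]
grip_width: 0.587
finger_force: 0.0
```

{"fn": "send_rows", "kwargs": {"plan": [[0,0,-1.2,0],[0,0,-2.4,0],[-0.6,1.8,-2.5,2],[-1.2,3.6,-2.5,4],[-1.8,5.4,-2.5,6],[-2.4,7.2,-2.5,8],[-3,8.8,-2.5,10],[-3.16,9.2,-2.5,10.5],[-3.16,9.2,-2.5,10.5]], "grip": 82}}

```text
t: 8.72
tcp_pos: [0.4313, -0.1004, 0.1604]
eef_rot: [0.993, -0.116, 0.0, -0.0]
ft_force: [-0.4, 0.4, 0.5]
grip_width: 0.958
finger_force: 0.0
```

```bash
python3 - <<'E'
from m import *
s=env.state(); c=env.camera('wrist'); save(c,'w2')
print(s['tcp_pos'],s['eef_rot'],s['t'])
for k,z in {'tongs':0,'tongs_jaws':.012,'macaron':.03,'cover_knob':.1025}.items():
  for m in env.mark_of(c,k)[:2]: print(k,m['confidence'],m['point'],at_z(c,m['point'],z,s),at_depth(c,m['point'],s))
E
```

```text
[ 0.431 -0.1    0.16 ] [ 0.993 -0.116  0.    -0.   ] 8.725
tongs 0.55 [573.5, 174.2] [ 0.374 -0.378  0.   ] [ 0.385 -0.357  0.025]
macaron 0.86 [135.5, 119.4] [0.536 0.05  0.03 ] [0.533 0.033 0.058]
```

View pics/w2.png

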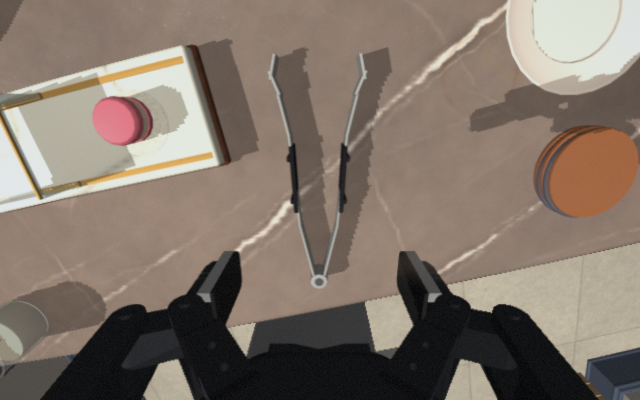

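Cover fully open with the macaron at (122,121) uncovered; tongs aligned with the tool: hinge (319,281), grips rows 145–212 at columns 294/343.

```bash
python3 - <<'E'
from m import *
s=env.state(); c=env.camera('wrist')
f=lambda p:at_z(c,p,.024,s)[:2]
h=f((319,281)); t=(f((274,57))+f((362,57)))/2; g0=(f((290,146))+f((347,146)))/2; g1=(f((295,212))+f((340,212)))/2
d=t-h; print(h,t,np.linalg.norm(d),'yaw',np.degrees(np.arctan2(d[1],d[0])),'grip ends',g0,g1,'mid',(g0+g1)/2,np.linalg.norm(g0-g1))
o=h+d/np.linalg.norm(d)*.12; print('orig via hinge',o)
o=(o+(g0+g1)/2)/2
T=R.from_quat(s['eef_rot']).as_matrix(); D=np.r_[o,.005]-s['tcp_pos']; print('o',o,'move',T.T@D/.03,'yaw tool',np.degrees(np.arctan2(T[1,0],T[0,0])))
E
```

```text
[ 0.323 -0.074] [ 0.548 -0.126] 0.23065274325323726 yaw -12.897026005402383 grip ends [ 0.472 -0.108] [ 0.405 -0.092] mid [ 0.438 -0.1  ] 0.06816986984924417
orig via hinge [ 0.44  -0.101]
o [ 0.439 -0.1  ] move [ 0.261 -0.002  5.172] yaw tool -13.133380082893185
```

{"fn": "send_rows", "kwargs": {"plan": [[0.26,0,1.5,0],[0.26,0,3,0],[0.26,0,4.2,0],[0.26,0,4.9,0],[0.26,0,5.15,0],[0.26,0,5.15,0]]}}

```text
t: 9.78
tcp_pos: [0.4389, -0.1016, 0.0056]
eef_rot: [0.993, -0.115, -0.0, -0.0]
ft_force: [0.2, -0.8, 0.5]
grip_width: 0.958
finger_force: 0.0
```

{"fn": "send_rows", "kwargs": {"plan": [[0,0,0,0],[0,0,0,0],[0,0,0,0],[0,0,0,0],[0,0,0,0]], "grip": 44, "grip_force": 30}}

```text
t: 10.4
tcp_pos: [0.4402, -0.1024, 0.0071]
eef_rot: [0.993, -0.116, 0.002, 0.0]
ft_force: [-0.9, 0.1, 7.6]
grip_width: 0.52
finger_force: 9.6
```

{"fn": "send_rows", "kwargs": {"plan": [[0,0,-0.4,0],[0,0,-1.2,0],[0,0,-2.2,0],[0,0,-3.2,0],[-0.2,-0.8,-3.3,-6],[-0.4,-1.7,-3.3,-13],[-0.6,-2.6,-3.3,-20],[-0.8,-3.4,-3.3,-26],[-0.93,-3.9,-3.3,-30],[-0.93,-4,-3.3,-30],[-0.93,-4,-3.3,-30]]}}

```text
t: 11.78
tcp_pos: [0.4392, 0.0206, 0.1046]
eef_rot: [0.989, 0.145, -0.0, 0.0]
ft_force: [-0.7, 0.3, -1.1]
grip_width: 0.52
finger_force: 7.5
```

```bash
python3 - <<'E'
from m import *
s=env.state(); c=env.camera('wrist'); save(c,'w3')
print(s['tcp_pos'],s['eef_rot'],s['t'],s['grip_width'])
for k,z in {'tongs':.1,'tongs_jaws':.112,'macaron':.03}.items():
  for m in env.mark_of(c,k)[:2]: print(k,m['confidence'],m['point'],at_z(c,m['point'],z,s),at_depth(c,m['point'],s))
E
```

```text
[0.439 0.021 0.105] [ 0.989  0.145 -0.     0.   ] 11.775 0.5201298311282466
macaron 0.94 [315.0, 69.9] [0.537 0.052 0.03 ] [0.534 0.051 0.059]
```

View pics/w3.png

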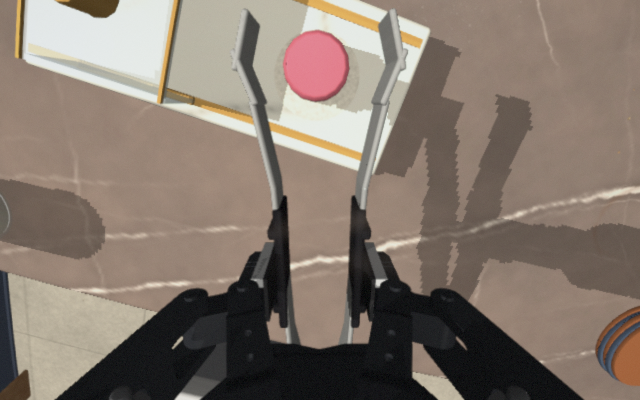

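Tongs are held straight, jaws (bulges at (238,57) and (403,57)) roughly above either side of the macaron at (316,66).

```bash
python3 - <<'E'
from m import *
s=env.state(); c=env.camera('wrist')
T=R.from_quat(s['eef_rot']).as_matrix()
def dep(uv):  # nearest in 7x7
    u,v=uv; w=c['range_z'][v-3:v+4,u-3:u+4]; z=w[w>0].min()
    M=c2w(c,s); return T.T@(M[:3,:3]@(ray(c,uv)*z)+M[:3,3]-s['tcp_pos'])*1e3
for p in [(245,20),(242,57),(258,95),(268,150),(280,200),(392,20),(399,57),(383,95),(372,150),(357,200)]: print(p,dep(p))
mm=env.mark_of(c,'macaron')[0]; print(T.T@(at_z(c,mm['point'],.03,s)-s['tcp_pos'])*1e3)
# centroid of pink at macaron top
f=c['frame'].astype(int); k=(f[:,:,0]-f[:,:,1]>80)&(f[:,:,2]>80); k=k[:140]; v,u=np.nonzero(k[:, 260:370]); uv=(u.mean()+260,v.mean()); print(uv,len(u),T.T@(at_z(c,uv,.058,s)-s['tcp_pos'])*1e3)
E
```

```text
(245, 20) [111.029 -27.787 -18.416]
(242, 57) [ 97.983 -29.905 -18.341]
(258, 95) [ 83.699 -24.753 -16.688]
(268, 150) [ 60.797 -21.893 -16.148]
(280, 200) [ 37.428 -17.658 -15.636]
(392, 20) [111.063  28.406 -18.273]
(399, 57) [ 98.003  32.076 -18.32 ]
(383, 95) [ 83.667  26.576 -18.622]
(372, 150) [ 60.944  23.612 -17.009]
(357, 200) [ 37.263  18.274 -15.125]
[100.524  -1.534  74.502]
(np.float64(314.10908547519426), np.float64(64.35056784219964)) 3346 [102.726  -2.461  46.501]
```

{"fn": "send_rows", "kwargs": {"plan": [[0.05,-0.09,0.5,0],[0.05,-0.09,1.1,0],[0.05,-0.09,1.6,0],[0.05,-0.09,1.9,0],[0.05,-0.09,2.08,0],[0.05,-0.09,2.08,0]]}}

```text
t: 12.82
tcp_pos: [0.4397, 0.0242, 0.042]
eef_rot: [0.989, 0.145, -0.0, -0.0]
ft_force: [0.0, -0.7, -1.3]
grip_width: 0.514
finger_force: 7.5
```

{"fn": "send_rows", "kwargs": {"plan": [[0,0,0,0],[0,0,0,0],[0,0,0,0],[0,0,0,0],[0,0,0,0]], "grip": 37}}

```text
t: 13.45
tcp_pos: [0.4398, 0.0241, 0.0423]
eef_rot: [0.989, 0.145, 0.0, 0.0]
ft_force: [-0.3, 0.7, -0.6]
grip_width: 0.435
finger_force: 10.6
```

{"fn": "send_rows", "kwargs": {"plan": [[0,0,0,0],[0,0,0,0],[0,0,0,0],[0,0,0,0]], "grip": 30, "grip_force": 26}}

```text
t: 13.95
tcp_pos: [0.4398, 0.0241, 0.0423]
eef_rot: [0.989, 0.145, 0.0, 0.0]
ft_force: [-0.7, -0.1, -1.0]
grip_width: 0.393
finger_force: 27.4
```

```bash
python3 - <<'E'
from m import *
s=env.state(); c=env.camera('wrist'); save(c,'w4')
print(s['tcp_pos'],s['t'],s['grip_width']*85.4,s['finger_force'],s['ft_force'])
E
```

```text
[0.44  0.024 0.042] 13.95 33.54191122496738 27.37971067428589 [-0.702 -0.077 -1.023]
```

View pics/w4.png

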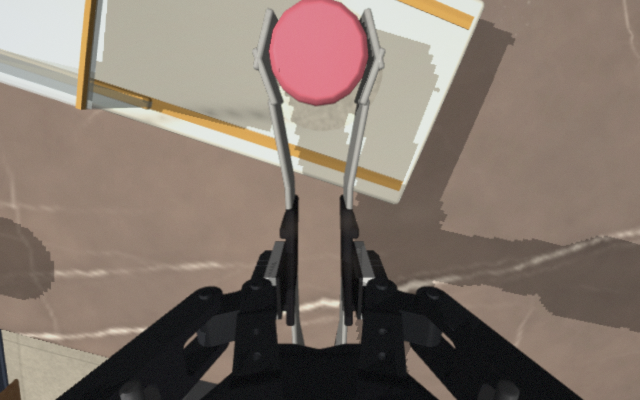

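{"fn": "send_rows", "kwargs": {"plan": [[0,0,-0.2,0],[0,0,-0.6,0],[0,0,-1.2,0],[0,0,-2,0],[0,0,-2.8,0],[0,0,-3.6,0],[0,0,-4.2,0],[0,0,-4.5,0],[0,0,-4.5,0]]}}

```text
t: 15.12
tcp_pos: [0.44, 0.0241, 0.1779]
eef_rot: [0.989, 0.145, 0.001, 0.0]
ft_force: [-0.5, 0.3, -1.5]
grip_width: 0.393
finger_force: 27.4
```

{"fn": "send_rows", "kwargs": {"plan": [[-0.06,0.2,0,0],[-0.19,0.6,0,0],[-0.41,1.3,0,0],[-0.72,2.3,0,0],[-1.06,3.4,0,0],[-1.41,4.5,0,0],[-1.75,5.6,0,0],[-2.1,6.7,0,0],[-2.44,7.8,0,0],[-2.72,8.7,0,0],[-2.88,9.2,0,0],[-2.97,9.5,0,0]]}}

```text
t: 16.62
tcp_pos: [0.4359, -0.2751, 0.1768]
eef_rot: [0.989, 0.145, -0.0, -0.0]
ft_force: [0.4, 0.3, -0.8]
grip_width: 0.396
finger_force: 27.4
```

{"fn": "send_rows", "kwargs": {"plan": [[-0.06,0.2,0,0],[-0.19,0.6,0,0],[-0.38,1.2,0.2,0],[-0.63,2,0.5,0],[-0.88,2.8,0.9,0],[-1.06,3.4,1.3,0],[-1.18,3.8,1.7,0],[-1.24,3.96,2,0],[-1.24,3.96,2.07,0],[-1.24,3.96,2.07,0]]}}

```text
t: 17.88
tcp_pos: [0.4352, -0.3981, 0.1153]
eef_rot: [0.989, 0.146, 0.0, -0.0]
ft_force: [0.0, -0.2, -1.5]
grip_width: 0.395
finger_force: 27.4
```

```bash
python3 - <<'E'
from m import *
s=env.state(); c=env.camera('wrist'); save(c,'w5'); d=env.camera('side'); save(d,'s5')
print(s['tcp_pos'],s['t'],s['grip_width']*85.4,s['finger_force'],s['ft_force'])
for k,z in {'plate':0,'macaron':.1}.items():
  for m in env.mark_of(c,k)[:2]: print('w',k,m['confidence'],m['point'],at_z(c,m['point'],z,s),at_depth(c,m['point'],s))
  for m in env.mark_of(d,k)[:2]: print('s',k,m['confidence'],m['point'],at_z(d,m['point'],z),at_depth(d,m['point']))
b=cv2.resize(d['frame'][130:330,200:440],None,fx=1.6,fy=1.6)
w=c['frame']; b=cv2.copyMakeBorder(b,0,0,0,640-b.shape[1],cv2.BORDER_CONSTANT)
cv2.imwrite('pics/b5.png',np.vstack([w[:280],b])[:,:,::-1])
E
```

```text
[ 0.435 -0.398  0.115] 17.875 33.73252112335092 27.358880639076233 [ 0.036 -0.247 -1.499]
w plate 0.75 [536.9, 223.0] [ 0.468 -0.615  0.   ] [ 0.469 -0.608  0.007]
s plate 0.64 [363.5, 312.2] [ 0.464 -0.604  0.   ] [ 0.461 -0.608  0.007]
s plate 0.62 [354.7, 258.7] [ 0.526 -0.38   0.   ] [ 0.525 -0.382  0.002]
w macaron 0.91 [317.4, 64.0] [ 0.53  -0.369  0.1  ] [ 0.527 -0.37   0.132]
s macaron 0.56 [357.4, 231.2] [ 0.546 -0.341  0.1  ] [ 0.532 -0.371  0.131]
s macaron 0.17 [354.5, 232.7] [ 0.533 -0.345  0.1  ] [ 0.519 -0.375  0.132]
```

View pics/b5.png

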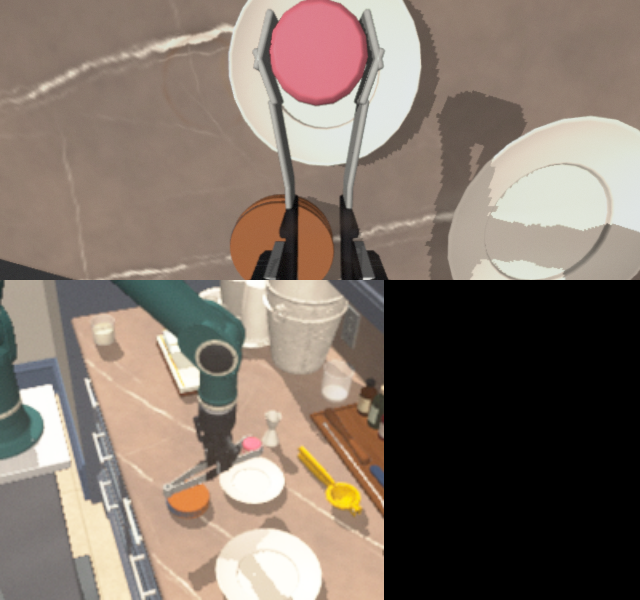

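The macaron sits in the jaws above the small plate's centre, with its underside about 0.10 m up, and nothing else has moved.

```bash
python3 -c "
from workcell import env
print(env.close_job())"
```

```text
the job is handed in; nothing more can be done
None
```

The cover is pushed fully open against its end stop. The tongs hold the macaron over the middle of the small plate, roughly level, with its underside about 10 cm above the worktop. I handed the job in at about 18 s, with no verdict returned.

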